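# Press a label holder behind the shelf-edge lip and hold it home

## Task

One spring clip on the front edge of the stock shelf has no label holder. Take the wide spare holder from the slotted wooden block, turn it so that its label card faces outward, away from the shelf, like its neighbours, and feel its tongue down behind the clip's lip. Press it fully home against the spring without ramming it and finish while still holding it down there, upright, so that the lock screw can be tightened; leave the narrow spare and the stock on the shelf undisturbed.

Things in the scene. Friction and masses are not known exactly. Their poses are not given: they have to be found in the camera images.
- holder_wide: wide spare label holder, grey plastic, 80 mm wide (y), 99 mm tall (z), 60 g, loose, upright in an outer slot of the block (which one varies). Origin: centre of its underside, z up, white card on its -x face. Tongue z 0 to 32, 5 mm thick (x), 74 mm wide; window panel z 31 to 75, 5 mm thick, its frame 2.6 mm proud in front; grip bead z 74 to 99
- holder_grip (a point): centre of the wide holder's grip bead, 86.5 mm above its underside; the bead is 12 mm thick (x), 64 mm wide (y), 25 mm tall, to be pinched across its thickness; axes as the holder's
- holder_notch (a point): lower end of the notch in the wide holder's tongue: holder frame x 0, y +15 mm, z 0. The notch is 11 mm wide and runs up the whole tongue; being off centre it makes the two ends different
- holder_narrow: narrow spare holder, same make but 56 mm wide, loose, standing in the other outer slot of the block; too small for the empty clip, leave it alone. Origin: centre of its underside, front is -x
- rack: beech block 124 (x) by 110 (y) by 32 mm with three open saw slots along its y, at x -35, 0 and +35 mm, each 6.6 mm wide and 22 mm deep; fixed. Origin: centre of its underside. Holders stand with their undersides 10 mm above the table, in the slots at x -35 and +35, all facing the block's -x
- shelf: plywood riser shelf, 110 deep (x) by 370 wide (y) by 100 mm high, fixed. Origin: centre of its underside; front faces its -x. Three aluminium spring clips hook over its front edge; two are filled, the empty one may be any of the three. The tops of the fitted holders reach 154 mm above the table
- clip: the empty spring clip, fixed. Origin: centre of the floor of its slot, 51 mm above the table; -x points out from the shelf, y along it, z up. Slot for the tongue: x -4 to +4, y -39.5 to +39.5 mm, open on top. When home the holder's frame has the same directions as the clip's and its underside is at z 4 mm
- clip_mouth (a point): centre of the slot's mouth, 26 mm above its floor. The 3 mm front lip rises to here, then flares outward up to 33 mm above the floor; the back plate behind rises to 50 mm above the floor, about level with the shelf top
- clip_rib (a point): top of the rib in the slot: clip frame x 0, y +15, z +23 mm. The rib is 6 mm thick with a pointed top and enters the notch of the tongue; a holder put in the wrong way round stops on it
- clip_foot (a joint): sprung foot in the slot of the empty clip, m: 0 = up (its top 12 mm above the slot's floor), 0.008 = pressed fully down (its top 4 mm above the floor); starts to move at about 3.5 N, fully down at about 9 N, springs back up if let go
- spool_tan: spool of tan thread, 29 mm across, 42 mm tall, loose, standing on the shelf board; leave it. Origin: centre of its underside
- spool_black: spool of black thread, 29 mm across, 42 mm tall, loose, standing on the shelf board; leave it. Origin: centre of its underside
- compact: round gold compact, 69 mm across, 18 mm tall, loose, lying on the shelf board; leave it. Origin: centre of its underside
- patch_tan: leather patch on cork, 34 by 62 by 9 mm, loose, lying on the shelf board; leave it. Origin: centre of its underside

How it is judged (in metres and radians):
On the way, in this order (a step that is already met when the one before it is completed fails the run):
1. the wide holder is lifted clear of the block (height (world z) of holder_wide above 0.045 m), for 0.1 s.
2. its tongue is behind the lip of the empty clip, card outward, with the rib in the notch (z of holder_wide in the frame of clip below 0.021 m and horizontal distance between holder_wide and clip below 0.007 m and horizontal distance between holder_notch and clip_rib below 0.007 m), for 0.05 s.
At the end, for the whole second after the job is handed in: Wide holder in the empty clip, card outward: within 5 mm of the slot's centre from above, underside at most 6.5 mm above the slot's floor, upright within 0.12 rad, at rest; foot pressed at least 6.5 mm and carrying over 4 N; fingers still on the holder (over 2 N) (value of joint clip_foot above 0.0065 m and z of holder_wide in the frame of clip below 0.0065 m and horizontal distance between holder_wide and clip below 0.005 m and horizontal distance between holder_notch and clip_rib below 0.005 m and angle between holder_wide's own z axis and vertical below 0.12 rad and contact force between holder_wide and the fingers above 2 N and contact force between holder_wide and clip_foot above 4 N and linear speed of holder_wide below 0.01 m/s); the arm keeps its last pose, push and grip.
It fails at once if the holder is rammed into the clip (more than 50 N) (contact force between holder_wide and clip above 50 N).
It fails at once if the narrow spare holder is pulled out or shoved (more than 20 mm) (distance of holder_narrow from where it was at the start of the episode above 0.02 m).
It fails at once if the stock on the shelf is disturbed (more than 20 mm) (distance of any of spool_tan, spool_black, compact, patch_tan from where it was at the start of the episode above 0.02 m).
It also fails if it takes over 40 s, if anything falls off the work surface, if the arm or the gripper's body presses on something with over 40 N, if the wrist force passes 120 N, or if a joint passes its speed limit or range.

## Robot

A 6-joint arm with a two-finger parallel gripper is mounted at the origin on the work surface; the furniture and walls round the work are solid. World frame = base frame: x ahead of the robot, y to its left, z up, the work surface at z = 0. Lengths are in m, angles in degrees, forces in N, time in s.
With the tool pointing down it reaches from about 0.35 to 0.925 m from the base axis. Payload 6.4 kg.
Tool frame: the origin (TCP) lies on the centre line of the jaws, within the pads' length; the fingertips stand 19 mm ahead of it and the grasp point (between the pads) is the TCP; z points along the fingers, y is the line along which they close (so a half turn about z gives the same grasp; the last joint's range is limited). The gripper opens to 85 mm and grips with 20 to 120 N. Pads are 22 mm wide; open, the fingers measure 114 mm over their backs; the gripper's body (76 mm by 85 mm) begins 54 mm behind the grasp point. The pads swing forward as they close: fully open they stand 13 mm farther back than shut.
Start: joints at [-86.637, 14.043, 89.255, -0, 76.702, -9.975], TCP at [0.15, -0.632, 0.25] pointing down, gripper open.
Joint ranges: [-179.41, 179.41], [-58.25, 129.5], [7.25, 145.43], [-54.29, 234.29], [11.92, 165.04], [-157.13, 157.13]. Speed limits (degrees/s): [147.25, 147.25, 180, 180, 180, 180].

## Interface

Orientations are given as [roll, pitch, yaw] about the fixed x, y, z axes, in that order (R = Rz(yaw) Ry(pitch) Rx(roll)).
In Python, from rig import manip gives the robot as it stands.
- The arm moves only by the shell command python3 -m pendant 'ROWS' [FORCE]. ROWS is JSON, a list of rows, each an object with "dp": the shift along the tool's x, y, z in mm, a list of three; "rotation": the turn, a rotation vector about the tool's x, y, z in degrees, a list of three; "hand": the opening, from 0 (shut) to 1 (fully open). In form: [{"dp": [tx, ty, tz], "rotation": [ax, ay, az], "hand": hand}, ...]. A call has 1 to 10 rows; each row shifts and turns the commanded pose from where the row before left it, along the tool's axes as they then stand; what a row does not reach is not made up. A row lasts 1/12 s, in which the tool goes at most 41.7 mm and 7.16 degrees, less where a joint would pass 70% of its speed; a pose out of reach is approached as far as the arm can. A call with a gripper value outside its range is refused whole. The fingers move at their own pace and stop on an object; FORCE is the grip in N (left out, the last holds). Time passes only in rows, so rows that do not move let the fingers close. It gives the time, the measured TCP pose, the force, the opening and the grip force at its end, in the units of the state.
- manip.get_obs(): the state, without advancing time (a new reading comes with each control period).
- manip.read_camera(name): name is "scene" or "top" or "wrist"; returns the picture (480x640x3 uint8, red, green, blue); there is no depth.
- manip.camera_model(name): a dict with "intrinsics" (3x3 intrinsics, pixels), "T" (4x4, takes a point from camera to world coordinates); the wrist camera has in their place "T_tool_cam" (4x4, takes a point from camera to tool coordinates, whose origin is the TCP and whose axes are the flange's). Camera axes: x right, y up, looking along -z (the intrinsics and any distortion apply to the point x, -y, -z); pixel columns grow to the right and rows downward; lengths in m; the calibration is good to about 2 mm. A picture is of the moment at which its call begins: read the wrist's pose just before it. camera_model takes no time and is no camera call.
- manip.finish_job(): hands the job in; it is judged then, once.
Trained networks look in the newest picture that a camera, given by its name, has taken for a name from the list of things; names that differ only in an ending like _2 or _b are one class to them, and where a whole thing is asked for, a point or a joint stands for the part that bears it (a point fixed in the world has none). Each returns a list of dicts, best first, with "confidence" (0 to 1); they miss things now and then, are a little off and sometimes report something else, mostly with a low value. They report only what shows in the picture. A call takes as long as a camera call.
- manip.search_frame(camera, thing): "xyz" ([x, y, z] in m, in the coordinates of the camera as it stood for that picture, good to about 4 mm: the middle of the surface that is visible of it).
- manip.trace(camera, thing): "mask" (480x640 bool, what is visible of it).
- manip.place_of(camera, thing): "xyz" ([x, y, z] in m, in the coordinates of the camera as it stood for that picture, good to about 4 mm: a listed point, or the origin of a listed thing).
The state is a dict: "time_s": time; "joint_pos": joint angles; "qd": joint speeds; "effort": joint torques, N m; "tool_pos": TCP position; "tool_rot": TCP orientation; "force": force on the tool from outside, world axes, zero at the start; "wrist_torque": the same for the moment, N m; "gripper_width": finger opening in m; "gripper_force": force on a finger pad.
Only numpy, scipy, OpenCV 4.12 (cv2) and the standard library are available. Lean on these libraries where they do the work, as an engineer would, in place of code of your own. Each camera call takes 0.05 s, during which the arm holds its last target. There are 200 camera calls.

## Working session

There is one attempt and no reset: what is moved stays moved. The work goes in short steps, Python scripts to look and compute and a shell command to move; the robot and the scene stay as the last step left them, time stands still between calls to the robot, and variables do not carry over. Pictures are saved under pics/ and viewed, at most 10 in all, crops included, and the job is handed in when it is done.

```bash
mkdir -p pics; cat > h.py <<'E'
from rig import manip
import numpy as np, cv2
from scipy.spatial.transform import Rotation as R
def toolT():
    s=manip.get_obs(); T=np.eye(4); T[:3,3]=s["tool_pos"]; T[:3,:3]=R.from_euler("xyz",s["tool_rot"],degrees=True).as_matrix(); return T
def camT(n):
    m=manip.camera_model(n)
    return np.array(m["T"]) if "T" in m else toolT()@np.array(m["T_tool_cam"])
def snap(n,f):
    T=camT(n); im=manip.read_camera(n); cv2.imwrite("pics/"+f,im[:,:,::-1]); return T,im
def w(T,p): return (T@np.r_[p,1])[:3]
E
python3 - <<'E'
from h import *
print(manip.get_obs())
for n in("scene","top"):
    T,im=snap(n,n+"0.png")
    for t in("holder_wide","holder_grip","holder_notch","holder_narrow","rack","shelf","clip","clip_mouth","clip_rib"):
        print(n,t,[(w(T,d["xyz"]).round(4),round(d["confidence"],2)) for d in manip.place_of(n,t)][:3])
E
```

```text
{'time_s': 0.0, 'joint_pos': array([-8.66375798e+01,  1.40836828e+01,  8.93263363e+01, -6.60339352e-04,
        7.67020820e+01, -9.97459091e+00]), 'qd': array([ 0.04718058, -0.00766938,  0.00086721, -0.11100081, -0.04042794,
        0.03820584]), 'effort': array([-1.03921815e-03, -4.29502809e+01, -3.26136768e+01, -1.66470504e-04,
        5.26365708e-03, -4.19164692e-06]), 'tool_pos': array([ 0.149919  , -0.6319272 ,  0.24917179]), 'tool_rot': array([-1.79889482e+02, -1.87845530e-02,  1.33371455e+01]), 'force': array([0.18502116, 0.54985997, 0.22869798]), 'wrist_torque': array([ 0.00766779, -0.06212732, -0.02640988]), 'gripper_force': 0.0, 'gripper_width': 0.08533176688729957}
scene holder_wide [(array([ 0.3738, -0.3296,  0.0075]), 0.55)]
scene holder_grip [(array([ 0.3711, -0.3324,  0.0936]), 0.56)]
scene holder_notch [(array([ 0.3558, -0.3267,  0.0093]), 0.62)]
scene holder_narrow [(array([ 0.3897, -0.263 ,  0.0114]), 0.69)]
scene rack [(array([ 0.3806, -0.2994,  0.0006]), 0.75)]
scene shelf []
scene clip [(array([0.4831, 0.1393, 0.0552]), 0.79), (array([ 0.3707, -0.3328,  0.0965]), 0.58)]
scene clip_mouth [(array([0.4867, 0.1352, 0.0806]), 0.68)]
scene clip_rib [(array([0.4855, 0.156 , 0.0754]), 0.97)]
top holder_wide [(array([ 0.3693, -0.3308,  0.0078]), 0.92), (array([ 0.353 , -0.3226,  0.0105]), 0.21)]
top holder_grip [(array([ 0.3705, -0.3292,  0.0879]), 0.57)]
top holder_notch []
top holder_narrow [(array([ 0.3864, -0.2619,  0.0077]), 0.67)]
top rack [(array([ 0.3818, -0.296 , -0.0007]), 0.94), (array([0.5345, 0.0108, 0.1003]), 0.18)]
top shelf [(array([ 0.5268,  0.0146, -0.0034]), 0.77)]
top clip [(array([0.4768, 0.1422, 0.0507]), 0.67)]
top clip_mouth [(array([0.4782, 0.1384, 0.0731]), 0.84), (array([ 0.3712, -0.33  ,  0.0896]), 0.74), (array([0.5381, 0.0112, 0.1001]), 0.56)]
top clip_rib [(array([ 0.3797, -0.2971, -0.001 ]), 0.16)]
```

View pics/scene0.png

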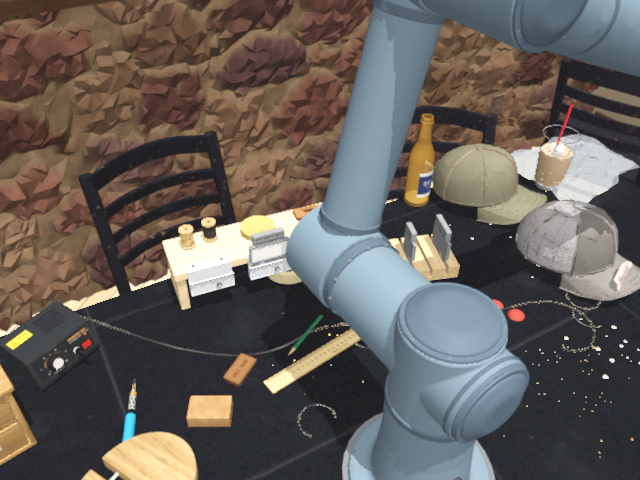

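View pics/top0.png

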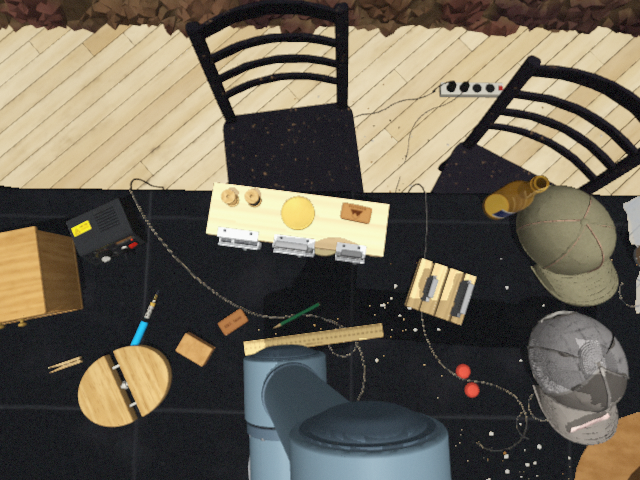

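```bash
python3 - <<'E'
from h import *
for n in("scene","top"):
    m=manip.camera_model(n); print(n,np.round(m["T"],3).tolist(),m["intrinsics"],{k:v for k,v in m.items() if k not in("T","intrinsics")})
    # rack & bead mask orientation on horizontal plane
T=camT("top");K=np.array(manip.camera_model("top")["intrinsics"])
manip.read_camera("top")
def ray(u,v,z):
    d=T[:3,:3]@np.array([(u-K[0,2])/K[0,0],-(v-K[1,2])/K[1,1],-1]); o=T[:3,3]; return o+d*(z-o[2])/d[2]
for t,z in(("rack",.032),("shelf",.1),("holder_wide",.109),("holder_narrow",.109)):
    for r in manip.trace("top",t)[:1]:
        c,_=cv2.findContours(r["mask"].astype(np.uint8),0,1); c=max(c,key=cv2.contourArea).reshape(-1,2)
        p=np.array([ray(u,v,z)[:2] for u,v in c],np.float32)
        print(t,r["confidence"],cv2.minAreaRect(p*1000), c.min(0),c.max(0))
E
```

```text
scene [[-0.489, 0.558, -0.67, -0.335], [-0.872, -0.308, 0.38, 0.377], [0.006, 0.77, 0.638, 0.858], [0.0, 0.0, 0.0, 1.0]] [[595.08057307   0.         313.02595934]
 [  0.         595.08057307 240.22323406]
 [  0.           0.           1.        ]] {}
top [[0.016, 0.994, -0.104, 0.379], [-1.0, 0.014, -0.019, -0.057], [-0.018, 0.105, 0.994, 1.023], [0.0, 0.0, 0.0, 1.0]] [[451.99910134   0.         322.78776323]
 [  0.         451.99910134 242.80447907]
 [  0.           0.           1.        ]] {}
rack 0.85 ((382.7850341796875, -293.3065185546875), (130.1824493408203, 111.91287231445312), 71.45077514648438) [404 258] [474 324]
shelf 0.78 ((526.095458984375, 15.542572021484375), (368.9994812011719, 112.00764465332031), 83.29383087158203) [206 182] [388 256]
holder_wide 0.61 ((367.9875793457031, -317.9012756347656), (28.005002975463867, 75.61852264404297), 70.91493225097656) [451 281] [472 316]
holder_narrow 0.8 ((388.020751953125, -254.05001831054688), (24.55354118347168, 54.19544219970703), 75.64250183105469) [421 275] [437 300]
```

The pictures show the empty clip at the left end of the shelf (top view ~(239,238)) and the other two filled (293,245 and 350,253). The wide holder is in the right slot of the block (463,298), with the narrow one at (429,288). I'll move over the card side to see which way it faces.

```bash
python3 -m pendant '[{"dp":[25,-13,0],"rotation":[0,0,0],"hand":0.6},{"dp":[25,-13,0],"rotation":[0,0,0],"hand":0.6},{"dp":[25,-13,0],"rotation":[0,0,0],"hand":0.6},{"dp":[25,-13,0],"rotation":[0,0,0],"hand":0.6},{"dp":[25,-13,0],"rotation":[0,0,0],"hand":0.6},{"dp":[25,-13,0],"rotation":[0,0,0],"hand":0.6},{"dp":[25,-13,0],"rotation":[0,0,0],"hand":0.6},{"dp":[25,-13,0],"rotation":[0,0,0],"hand":0.6},{"dp":[0,0,0],"rotation":[0,0,0],"hand":0.6},{"dp":[0,0,0],"rotation":[0,0,0],"hand":0.6}]' 60
python3 - <<'E'
from h import *
print(np.round(manip.camera_model("wrist")["T_tool_cam"],3).tolist(),manip.camera_model("wrist")["intrinsics"])
T,im=snap("wrist","wr1.png")
print(T.round(3).tolist())
for t in("holder_wide","holder_grip","holder_notch","holder_narrow","rack"):
    print(t,[(w(T,d["xyz"]).round(4),round(d["confidence"],2)) for d in manip.place_of("wrist",t)][:3])
E
```

```text
time_s: 2.08
tool_pos: [0.3215, -0.4844, 0.2505]
tool_rot: [180.0, 0.0, 13.5]
force: [-0.5, -0.5, 0.1]
gripper_width: 0.0515
gripper_force: 0.0
[[-0.001, 0.947, 0.322, 0.081], [1.0, 0.001, 0.0, 0.0], [-0.0, 0.322, -0.947, -0.123], [0.0, 0.0, 0.0, 1.0]] [[359.26432544   0.         317.88866497]
 [  0.         359.26432544 239.89346994]
 [  0.           0.           1.        ]]
[[0.232, 0.921, 0.313, 0.4], [-0.973, 0.22, 0.075, -0.466], [0.0, -0.322, 0.947, 0.373], [0.0, 0.0, 0.0, 1.0]]
holder_wide [(array([ 0.3719, -0.3311,  0.0113]), 0.94)]
holder_grip [(array([ 0.368 , -0.3277,  0.099 ]), 0.85)]
holder_notch [(array([ 0.3569, -0.3238,  0.008 ]), 0.85)]
holder_narrow [(array([ 0.3901, -0.2653,  0.0076]), 0.79)]
rack []
```

View pics/wr1.png

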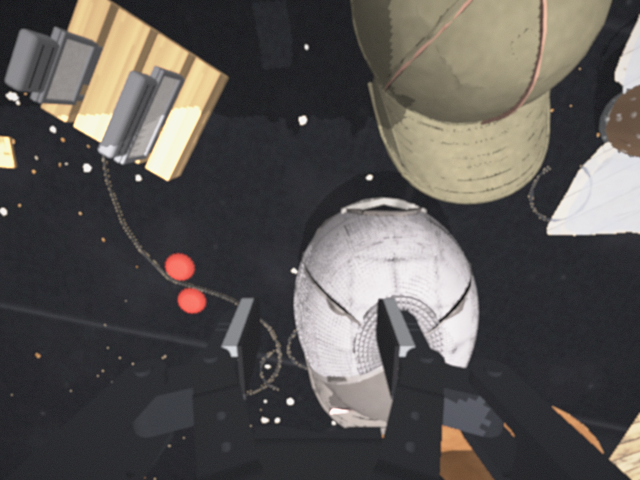

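```bash
python3 - <<'E'
import cv2
im=cv2.imread("pics/wr1.png")[0:190,0:240]
cv2.imwrite("pics/c1.png",cv2.resize(im,None,fx=3,fy=3,interpolation=cv2.INTER_CUBIC))
E
```

```text
(no output)
```

View pics/c1.png

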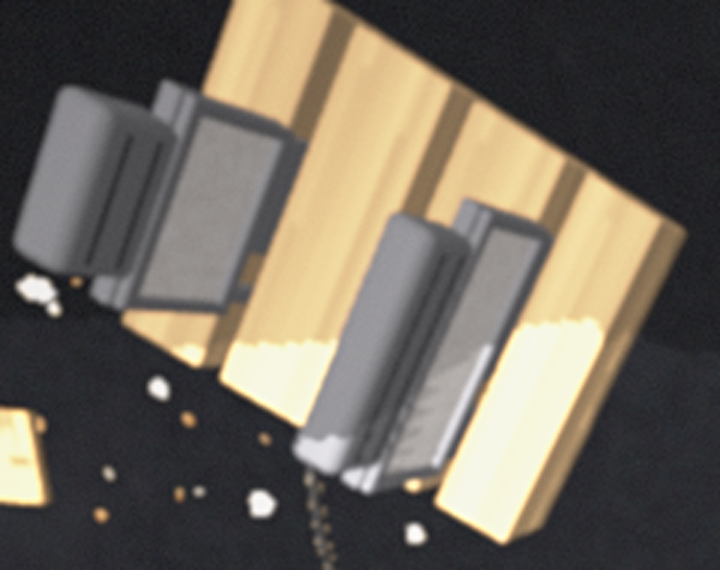

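The crop shows the framed card facing this side, world -y, on both spares (wide panel at ~(155,115)). So the holder's yaw is about 72°, and I should grasp at tool yaw ~162° and end near 83°. Next I'll refine the yaws from the edges.

```bash
python3 - <<'E'
from h import *
T=camT("wrist");K=np.array(manip.camera_model("wrist")["intrinsics"])
def ray(u,v,z):
    d=T[:3,:3]@np.array([(u-K[0,2])/K[0,0],-(v-K[1,2])/K[1,1],-1]); o=T[:3,3]; return o+d*(z-o[2])/d[2]
for n,a,b,z in(("edge",(685,235),(505,540),.032),("front",(335,0),(685,235),.032),("bead back edge",(397,215),(297,445),.107),("slot",(345,20),(302,140),.032)):
    p,q=[ray(u/3,v/3,z) for u,v in(a,b)]; d=q-p; print(n,p.round(4),q.round(4),np.hypot(*d[:2]).round(4),np.degrees(np.arctan2(d[1],d[0])).round(1))
E
```

```text
edge [ 0.4125 -0.3843  0.032 ] [ 0.3118 -0.3421  0.032 ] 0.1092 157.3
front [ 0.449  -0.2826  0.032 ] [ 0.4125 -0.3843  0.032 ] 0.108 -109.7
bead back edge [ 0.3988 -0.3388  0.107 ] [ 0.3424 -0.3188  0.107 ] 0.0598 160.4
slot [ 0.4448 -0.2855  0.032 ] [ 0.4122 -0.2752  0.032 ] 0.0342 162.4
```

```bash
python3 -m pendant '[{"dp":[16.6,-27.6,0],"rotation":[0,0,0],"hand":0.6},{"dp":[16.6,-27.6,0],"rotation":[0,0,0],"hand":0.6},{"dp":[16.6,-27.6,0],"rotation":[0,0,0],"hand":0.6},{"dp":[16.6,-27.6,0],"rotation":[0,0,0],"hand":0.6},{"dp":[16.6,-27.6,0],"rotation":[0,0,0],"hand":0.6},{"dp":[0,0,0],"rotation":[0,0,-7],"hand":0.6},{"dp":[0,0,0],"rotation":[0,0,-7],"hand":0.6},{"dp":[0,0,0],"rotation":[0,0,-7],"hand":0.6},{"dp":[0,0,0],"rotation":[0,0,-7],"hand":0.6},{"dp":[0,0,0],"rotation":[0,0,-7],"hand":0.6}]' 60
python3 -m pendant '[{"dp":[0,0,0],"rotation":[0,0,-7],"hand":0.6},{"dp":[0,0,0],"rotation":[0,0,-7],"hand":0.6},{"dp":[0,0,0],"rotation":[0,0,-7],"hand":0.6},{"dp":[0,0,0],"rotation":[0,0,-7],"hand":0.6},{"dp":[0,0,0],"rotation":[0,0,-7],"hand":0.6},{"dp":[0,0,0],"rotation":[0,0,-7],"hand":0.6},{"dp":[0,0,0],"rotation":[0,0,-7],"hand":0.6},{"dp":[0,0,0],"rotation":[0,0,-7],"hand":0.6},{"dp":[0,0,0],"rotation":[0,0,-7],"hand":0.6},{"dp":[0,0,0],"rotation":[0,0,-7],"hand":0.6}]'
python3 -m pendant '[{"dp":[0,0,0],"rotation":[0,0,-7],"hand":0.6},{"dp":[0,0,0],"rotation":[0,0,-7],"hand":0.6},{"dp":[0,0,0],"rotation":[0,0,-7],"hand":0.6},{"dp":[0,0,0],"rotation":[0,0,-7],"hand":0.6},{"dp":[0,0,0],"rotation":[0,0,-7],"hand":0.6},{"dp":[0,0,0],"rotation":[0,0,-7],"hand":0.6},{"dp":[0,0,0],"rotation":[0,0,0],"hand":0.6},{"dp":[0,0,0],"rotation":[0,0,0],"hand":0.6}]'
python3 - <<'E'
from h import *
T,im=snap("wrist","wr2.png")
for t in("holder_wide","holder_grip","holder_notch"):
    print(t,[(w(T,d["xyz"]).round(4),round(d["confidence"],2)) for d in manip.place_of("wrist",t)][:3])
E
```

```text
time_s: 3.22
tool_pos: [0.3692, -0.3321, 0.2504]
tool_rot: [180.0, 0.0, 48.6]
force: [0.2, 0.2, 0.2]
gripper_width: 0.0507
gripper_force: 0.0
time_s: 4.05
tool_pos: [0.3691, -0.3323, 0.2503]
tool_rot: [180.0, 0.0, 118.6]
force: [-0.7, 0.2, 0.0]
gripper_width: 0.0511
gripper_force: 0.0
time_s: 4.72
tool_pos: [0.3692, -0.3321, 0.2503]
tool_rot: [-180.0, 0.0, 160.1]
force: [0.3, 0.2, 0.8]
gripper_width: 0.0512
gripper_force: 0.0
holder_wide [(array([ 0.3709, -0.3298,  0.01  ]), 0.78)]
holder_grip [(array([ 0.3693, -0.328 ,  0.0977]), 0.56)]
holder_notch []
```

View pics/wr2.png

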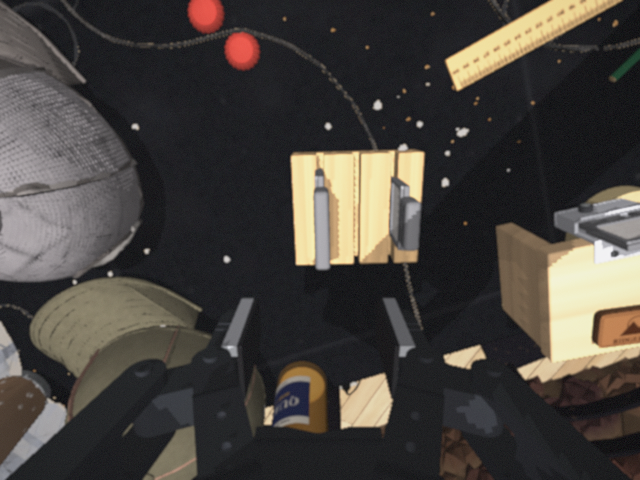

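The view is well aligned: bead column ~322 over rows 188–268, which puts the bead about +2.5 mm along tool y. Now I'll descend and grip.

```bash
python3 -m pendant '[{"dp":[0.5,2.5,20],"rotation":[0,0,0],"hand":0.6},{"dp":[0,0,30],"rotation":[0,0,0],"hand":0.6},{"dp":[0,0,30],"rotation":[0,0,0],"hand":0.6},{"dp":[0,0,30],"rotation":[0,0,0],"hand":0.6},{"dp":[0,0,25],"rotation":[0,0,0],"hand":0.6},{"dp":[0,0,15],"rotation":[0,0,0],"hand":0.6},{"dp":[0,0,4],"rotation":[0,0,0],"hand":0.6},{"dp":[0,0,0],"rotation":[0,0,0],"hand":0.6}]' 60
python3 -m pendant '[{"dp":[0,0,0],"rotation":[0,0,0],"hand":0.4},{"dp":[0,0,0],"rotation":[0,0,0],"hand":0.3},{"dp":[0,0,0],"rotation":[0,0,0],"hand":0.2},{"dp":[0,0,0],"rotation":[0,0,0],"hand":0},{"dp":[0,0,0],"rotation":[0,0,0],"hand":0},{"dp":[0,0,0],"rotation":[0,0,0],"hand":0},{"dp":[0,0,0],"rotation":[0,0,0],"hand":0}]' 60
```

```text
time_s: 5.58
tool_pos: [0.3694, -0.3285, 0.0952]
tool_rot: [179.9, -0.1, 160.3]
force: [0.0, 0.1, 0.9]
gripper_width: 0.0509
gripper_force: 0.0
time_s: 6.17
tool_pos: [0.3705, -0.3299, 0.0978]
tool_rot: [-179.9, 0.1, 160.3]
force: [-1.0, 1.6, 6.6]
gripper_width: 0.0109
gripper_force: 59.1
```

```bash
python3 -m pendant '[{"dp":[0,0,-5],"rotation":[0,0,0],"hand":0},{"dp":[0,0,-10],"rotation":[0,0,0],"hand":0},{"dp":[0,0,-15],"rotation":[0,0,0],"hand":0},{"dp":[0,0,-20],"rotation":[0,0,0],"hand":0},{"dp":[0,0,-25],"rotation":[0,0,0],"hand":0},{"dp":[0,0,-30],"rotation":[0,0,0],"hand":0},{"dp":[0,0,-30],"rotation":[0,0,0],"hand":0},{"dp":[0,0,-30],"rotation":[0,0,0],"hand":0},{"dp":[0,0,-20],"rotation":[0,0,0],"hand":0},{"dp":[0,0,0],"rotation":[0,0,0],"hand":0}]'
python3 - <<'E'
from h import *
for n in("scene","top"):
    T,im=snap(n,n+"1.png")
    for t in("clip","clip_mouth","clip_rib","holder_wide","holder_grip"):
        print(n,t,[(w(T,d["xyz"]).round(4),round(d["confidence"],2)) for d in manip.place_of(n,t)][:2])
T,im=snap("wrist","wr3.png")
E
```

```text
time_s: 7.0
tool_pos: [0.3712, -0.331, 0.2876]
tool_rot: [-179.7, 0.5, 160.3]
force: [-0.5, 0.2, 1.0]
gripper_width: 0.011
gripper_force: 58.6
scene clip [(array([0.4808, 0.1398, 0.0556]), 0.68), (array([0.5693, 0.1471, 0.1022]), 0.51)]
scene clip_mouth [(array([0.4851, 0.1317, 0.0813]), 0.91), (array([ 0.5405, -0.1083,  0.0975]), 0.43)]
scene clip_rib [(array([0.4859, 0.1538, 0.0751]), 0.7)]
scene holder_wide [(array([ 0.3737, -0.3335,  0.1998]), 0.56)]
scene holder_grip [(array([ 0.3749, -0.336 ,  0.2862]), 0.9)]
top clip [(array([0.4821, 0.1468, 0.0498]), 0.64)]
top clip_mouth [(array([0.4744, 0.1381, 0.0716]), 0.62)]
top clip_rib [(array([0.4834, 0.1525, 0.0728]), 0.68), (array([ 0.5267,  0.0133, -0.0046]), 0.39)]
top holder_wide [(array([0.5621, 0.1471, 0.0984]), 0.26)]
top holder_grip []
```

View pics/wr3.png

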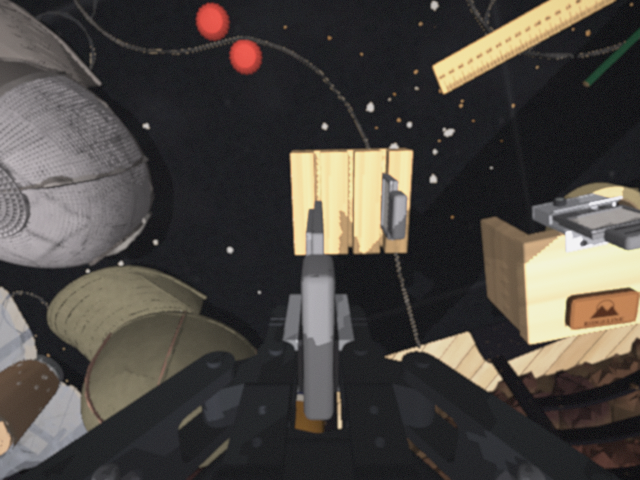

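Holder is held upright and centred in the jaws (bead at column ~317), and the narrow spare still stands in its slot (394,210). Next I'll carry it to a standoff in front of the empty clip and turn it.

```bash
python3 -m pendant '[{"dp":[5,16,0],"rotation":[0,0,0],"hand":0},{"dp":[9.5,32.5,0],"rotation":[0,0,0],"hand":0},{"dp":[9.5,32.5,0],"rotation":[0,0,0],"hand":0},{"dp":[9.5,32.5,0],"rotation":[0,0,0],"hand":0},{"dp":[9.5,32.5,0],"rotation":[0,0,0],"hand":0},{"dp":[9.5,32.5,0],"rotation":[0,0,0],"hand":0},{"dp":[9.5,32.5,0],"rotation":[0,0,0],"hand":0},{"dp":[9.5,32.5,0],"rotation":[0,0,0],"hand":0},{"dp":[9.5,32.5,0],"rotation":[0,0,0],"hand":0},{"dp":[9.5,32.5,0],"rotation":[0,0,0],"hand":0}]'
python3 -m pendant '[{"dp":[9.5,32.5,0],"rotation":[0,0,0],"hand":0},{"dp":[9.5,32.5,0],"rotation":[0,0,0],"hand":0},{"dp":[9.5,32.5,0],"rotation":[0,0,0],"hand":0},{"dp":[9.5,32.5,0],"rotation":[0,0,0],"hand":0},{"dp":[5,16,0],"rotation":[0,0,3],"hand":0},{"dp":[0,0,0],"rotation":[0,0,7],"hand":0},{"dp":[0,0,0],"rotation":[0,0,7],"hand":0},{"dp":[0,0,0],"rotation":[0,0,7],"hand":0},{"dp":[0,0,0],"rotation":[0,0,7],"hand":0},{"dp":[0,0,0],"rotation":[0,0,7],"hand":0}]'
python3 -m pendant '[{"dp":[0,0,0],"rotation":[0,0,7],"hand":0},{"dp":[0,0,0],"rotation":[0,0,7],"hand":0},{"dp":[0,0,0],"rotation":[0,0,7],"hand":0},{"dp":[0,0,0],"rotation":[0,0,7],"hand":0},{"dp":[0,0,0],"rotation":[0,0,7],"hand":0},{"dp":[0,0,0],"rotation":[0,0,4],"hand":0},{"dp":[0,0,0],"rotation":[0,0,0],"hand":0},{"dp":[0,0,0],"rotation":[0,0,0],"hand":0}]'
python3 - <<'E'
from h import *
T,im=snap("wrist","wr4.png")
for t in("clip","clip_mouth","clip_rib","holder_wide","holder_grip","holder_notch"):
    print(t,[(w(T,d["xyz"]).round(4),round(d["confidence"],2)) for d in manip.place_of("wrist",t)][:2])
E
```

```text
time_s: 8.48
tool_pos: [0.3882, -0.0067, 0.2815]
tool_rot: [180.0, 0.1, 160.3]
force: [0.6, 1.1, -0.7]
gripper_width: 0.0113
gripper_force: 58.6
time_s: 9.32
tool_pos: [0.3971, 0.1439, 0.2813]
tool_rot: [180.0, 0.0, 122.0]
force: [-0.8, 0.3, -1.3]
gripper_width: 0.0112
gripper_force: 58.7
time_s: 9.98
tool_pos: [0.3971, 0.1437, 0.2813]
tool_rot: [180.0, -0.0, 83.4]
force: [-0.8, -0.6, 0.2]
gripper_width: 0.0108
gripper_force: 58.7
clip [(array([0.4791, 0.1368, 0.0498]), 0.57)]
clip_mouth [(array([0.4783, 0.1353, 0.0791]), 0.87)]
clip_rib [(array([0.4867, 0.1512, 0.073 ]), 0.61)]
holder_wide [(array([0.3975, 0.1405, 0.1945]), 0.59), (array([0.562 , 0.1523, 0.1002]), 0.36)]
holder_grip [(array([0.3962, 0.1426, 0.2796]), 0.69)]
holder_notch []
```

View pics/wr4.png

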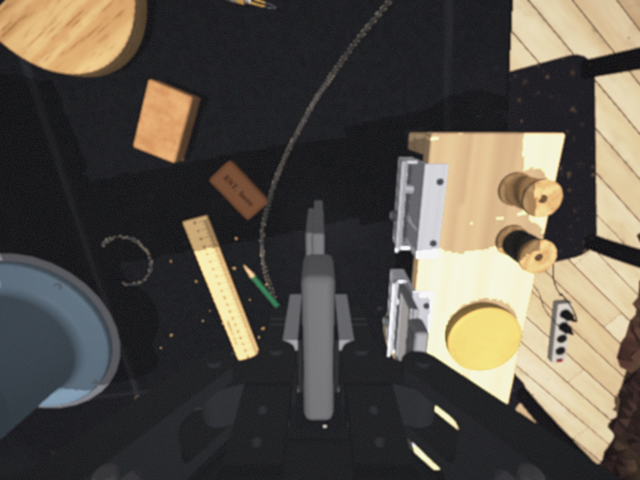

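The empty clip shows at columns 393–447 and rows 155–258; the middle filled holder is at (407,315). I'll zoom in to measure the slot.

```bash
python3 - <<'E'
import cv2
im=cv2.imread("pics/wr4.png")[145:270,375:475]
cv2.imwrite("pics/c4.png",cv2.resize(im,None,fx=4.8,fy=4.8,interpolation=cv2.INTER_CUBIC))
E
```

```text
(no output)
```

View pics/c4.png

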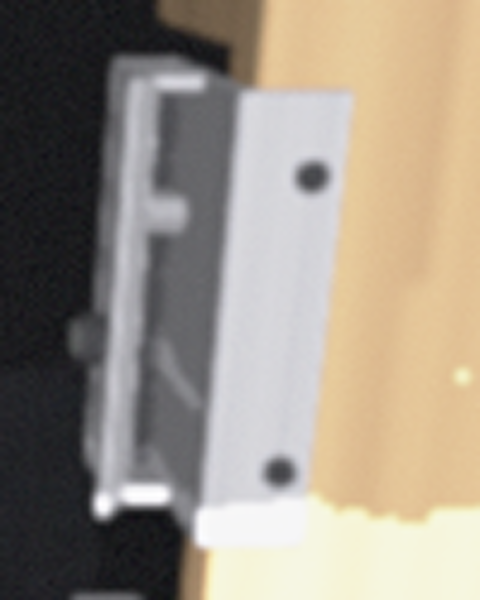

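```bash
python3 - <<'E'
from h import *
T=camT("wrist");K=np.array(manip.camera_model("wrist")["intrinsics"])
def ray(c,z):
    u,v=375+c[0]/4.8,145+c[1]/4.8
    d=T[:3,:3]@np.array([(u-K[0,2])/K[0,0],-(v-K[1,2])/K[1,1],-1]); o=T[:3,3]; return o+d*(z-o[2])/d[2]
print("rib",ray((168,212),.074))
for n,a,b,z in(("plate front",(240,92),(205,510),.101),("plate rear",(352,92),(308,545),.101),("flare",(133,75),(104,505),.084),("flare inner",(155,80),(122,490),.077),("ends",(180,82),(145,495),.077)):
    p,q=ray(a,z),ray(b,z);d=p-q;print(n,p.round(4),q.round(4),np.hypot(*d[:2]).round(4),"yaw",(np.degrees(np.arctan2(d[1],d[0]))-90).round(1), "mid",((p+q)/2)[:2].round(4))
E
```

```text
rib [0.48227124 0.15319115 0.074     ]
plate front [0.4891 0.1786 0.101 ] [0.4809 0.1017 0.101 ] 0.0773 yaw -6.1 mid [0.485  0.1402]
plate rear [0.5084 0.1764 0.101 ] [0.5    0.0924 0.101 ] 0.0844 yaw -5.7 mid [0.5042 0.1344]
flare [0.4745 0.1814 0.084 ] [0.4653 0.0982 0.084 ] 0.0837 yaw -6.3 mid [0.4699 0.1398]
flare inner [0.48  0.179 0.077] [0.4704 0.0982 0.077 ] 0.0814 yaw -6.8 mid [0.4752 0.1386]
ends [0.4846 0.1781 0.077 ] [0.475  0.0966 0.077 ] 0.0821 yaw -6.8 mid [0.4798 0.1374]
```

```bash
python3 -m pendant '[{"dp":[1,20,0],"rotation":[0,0,0],"hand":0},{"dp":[1,23,0],"rotation":[0,0,0],"hand":0},{"dp":[1,23,0],"rotation":[0,0,0],"hand":0},{"dp":[0.5,17,0],"rotation":[0,0,0],"hand":0},{"dp":[0,0,20],"rotation":[0,0,0],"hand":0},{"dp":[0,0,25],"rotation":[0,0,0],"hand":0},{"dp":[0,0,25],"rotation":[0,0,0],"hand":0},{"dp":[0,0,16],"rotation":[0,0,0],"hand":0},{"dp":[0,0,0],"rotation":[0,0,0],"hand":0},{"dp":[0,0,0],"rotation":[0,0,0],"hand":0}]' 80
python3 - <<'E'
from h import *
print(manip.get_obs()["force"])
for n in("scene","top","wrist"):
  T,im=snap(n,n+"5.png")
  for t in("clip","clip_mouth","holder_wide","holder_grip","holder_notch"):
    print(n,t,[(w(T,d["xyz"]).round(4),round(d["confidence"],2)) for d in manip.place_of(n,t)][:2])
im=np.vstack([cv2.resize(cv2.imread("pics/scene5.png")[180:320,140:320],None,fx=3,fy=3)])
wr=cv2.resize(cv2.imread("pics/wrist5.png")[140:300,280:440],(420,420))
cv2.imwrite("pics/c5.png",np.hstack([cv2.resize(im,(540,420))[:, :380],wr]))
E
```

```text
time_s: 11.17
tool_pos: [0.4795, 0.1375, 0.1948]
tool_rot: [-179.9, 0.0, 83.3]
force: [-0.3, 0.5, 0.0]
gripper_width: 0.0107
gripper_force: 81.9
[-0.27817664  0.47915504  0.0151498 ]
scene clip [(array([0.483 , 0.1405, 0.0558]), 0.59)]
scene clip_mouth [(array([0.4876, 0.1302, 0.0809]), 0.78)]
scene holder_wide [(array([0.5683, 0.1474, 0.1003]), 0.67), (array([0.4819, 0.1355, 0.1003]), 0.56)]
scene holder_grip []
scene holder_notch [(array([0.4802, 0.148 , 0.1052]), 0.79)]
top clip [(array([0.4805, 0.1429, 0.0511]), 0.61)]
top clip_mouth [(array([0.4744, 0.1376, 0.0749]), 0.79)]
top holder_wide [(array([0.4779, 0.1352, 0.1085]), 0.58)]
top holder_grip [(array([0.4791, 0.1372, 0.1907]), 0.7)]
top holder_notch []
wrist clip [(array([0.479 , 0.1383, 0.0489]), 0.81)]
wrist clip_mouth [(array([0.4801, 0.1361, 0.0768]), 0.82), (array([0.5613, 0.153 , 0.101 ]), 0.67)]
wrist holder_wide [(array([0.4808, 0.1363, 0.11  ]), 0.68), (array([0.5634, 0.1522, 0.1006]), 0.28)]
wrist holder_grip [(array([0.4772, 0.1357, 0.1958]), 0.74)]
wrist holder_notch [(array([0.4826, 0.153 , 0.073 ]), 0.32)]
```

View pics/c5.png

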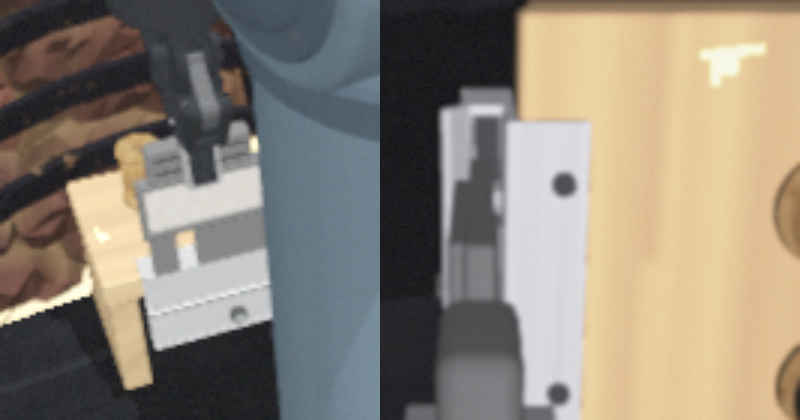

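The view shows the card outward and the tongue above the slot, with the notch on the rib's side (left crop ~(185,240), right crop ~(480,180)). Now I'll feel downwards.

```bash
python3 -m pendant '[{"dp":[0.8,0,6],"rotation":[0,0,0.2],"hand":0},{"dp":[0,0,6],"rotation":[0,0,0],"hand":0},{"dp":[0,0,5],"rotation":[0,0,0],"hand":0},{"dp":[0,0,4],"rotation":[0,0,0],"hand":0},{"dp":[0,0,3],"rotation":[0,0,0],"hand":0},{"dp":[0,0,0],"rotation":[0,0,0],"hand":0}]'
python3 -m pendant '[{"dp":[0,0,1.5],"rotation":[0,0,0],"hand":0},{"dp":[0,0,1.5],"rotation":[0,0,0],"hand":0},{"dp":[0,0,0],"rotation":[0,0,0],"hand":0}]'
```

```text
time_s: 12.57
tool_pos: [0.4794, 0.1383, 0.1702]
tool_rot: [-179.9, 0.0, 83.1]
force: [-0.8, 0.5, 0.4]
gripper_width: 0.0109
gripper_force: 81.9
time_s: 12.82
tool_pos: [0.48, 0.1384, 0.1682]
tool_rot: [-180.0, -0.0, 83.1]
force: [0.4, 0.5, -1.9]
gripper_width: 0.0111
gripper_force: 81.9
```

```bash
python3 -m pendant '[{"dp":[0,0,1],"rotation":[0,0,-0.4],"hand":0},{"dp":[0,0,1],"rotation":[0,0,0],"hand":0},{"dp":[0,0,0],"rotation":[0,0,0],"hand":0}]'
python3 -m pendant '[{"dp":[0,0,1],"rotation":[0,0,0],"hand":0},{"dp":[0,0,1],"rotation":[0,0,0],"hand":0},{"dp":[0,0,0],"rotation":[0,0,0],"hand":0}]'
```

```text
time_s: 13.07
tool_pos: [0.48, 0.1384, 0.1662]
tool_rot: [-180.0, 0.0, 83.5]
force: [0.5, -0.2, 0.3]
gripper_width: 0.0107
gripper_force: 81.9
time_s: 13.32
tool_pos: [0.4802, 0.1384, 0.1643]
tool_rot: [180.0, -0.0, 83.5]
force: [0.8, -0.5, -1.0]
gripper_width: 0.011
gripper_force: 82.0
```

```bash
python3 -m pendant '[{"dp":[0,0,1],"rotation":[0,0,0],"hand":0},{"dp":[0,0,1],"rotation":[0,0,0],"hand":0},{"dp":[0,0,0],"rotation":[0,0,0],"hand":0}]'
python3 -m pendant '[{"dp":[0,0,1],"rotation":[0,0,0],"hand":0},{"dp":[0,0,1],"rotation":[0,0,0],"hand":0},{"dp":[0,0,0],"rotation":[0,0,0],"hand":0}]'
```

```text
time_s: 13.57
tool_pos: [0.4802, 0.1384, 0.1622]
tool_rot: [180.0, -0.0, 83.5]
force: [0.8, 0.6, -1.8]
gripper_width: 0.011
gripper_force: 81.9
time_s: 13.82
tool_pos: [0.4802, 0.1384, 0.1602]
tool_rot: [180.0, -0.0, 83.5]
force: [2.0, -0.9, -0.6]
gripper_width: 0.0107
gripper_force: 81.9
```

```bash
python3 -m pendant '[{"dp":[0,0,1],"rotation":[0,0,0],"hand":0},{"dp":[0,0,1],"rotation":[0,0,0],"hand":0},{"dp":[0,0,1],"rotation":[0,0,0],"hand":0},{"dp":[0,0,0],"rotation":[0,0,0],"hand":0}]'
python3 -m pendant '[{"dp":[0,0,1],"rotation":[0,0,0],"hand":0},{"dp":[0,0,1],"rotation":[0,0,0],"hand":0},{"dp":[0,0,1],"rotation":[0,0,0],"hand":0},{"dp":[0,0,0],"rotation":[0,0,0],"hand":0}]'
```

```text
time_s: 14.15
tool_pos: [0.4802, 0.1383, 0.1572]
tool_rot: [180.0, -0.0, 83.5]
force: [2.5, 0.7, -1.5]
gripper_width: 0.0107
gripper_force: 81.9
time_s: 14.48
tool_pos: [0.4801, 0.1383, 0.1542]
tool_rot: [180.0, -0.0, 83.5]
force: [2.3, -0.0, -1.2]
gripper_width: 0.0107
gripper_force: 81.9
```

The rib top has been passed without resistance. The lip gives a slight push of about 2.4 N in +x, so I'll ease 0.5 mm inward and go down to the foot.

```bash
python3 -m pendant '[{"dp":[0,0.5,1],"rotation":[0,0,0],"hand":0},{"dp":[0,0,1],"rotation":[0,0,0],"hand":0},{"dp":[0,0,1],"rotation":[0,0,0],"hand":0},{"dp":[0,0,0],"rotation":[0,0,0],"hand":0}]'
python3 -m pendant '[{"dp":[0,0,1],"rotation":[0,0,0],"hand":0},{"dp":[0,0,1],"rotation":[0,0,0],"hand":0},{"dp":[0,0,0],"rotation":[0,0,0],"hand":0}]'
python3 -m pendant '[{"dp":[0,0,1],"rotation":[0,0,0],"hand":0},{"dp":[0,0,1],"rotation":[0,0,0],"hand":0},{"dp":[0,0,0],"rotation":[0,0,0],"hand":0}]'
```

```text
time_s: 14.82
tool_pos: [0.4803, 0.1383, 0.151]
tool_rot: [-180.0, -0.0, 83.5]
force: [1.9, 0.2, -1.7]
gripper_width: 0.0114
gripper_force: 82.0
time_s: 15.07
tool_pos: [0.4805, 0.1384, 0.1495]
tool_rot: [-180.0, -0.0, 83.5]
force: [0.4, -1.2, 3.0]
gripper_width: 0.0106
gripper_force: 82.7
time_s: 15.32
tool_pos: [0.4805, 0.1384, 0.1474]
tool_rot: [-180.0, -0.0, 83.5]
force: [0.2, 0.7, 5.3]
gripper_width: 0.0104
gripper_force: 82.9
```

```bash
python3 -m pendant '[{"dp":[0,0,1],"rotation":[0,0,0],"hand":0},{"dp":[0,0,1],"rotation":[0,0,0],"hand":0},{"dp":[0,0,0],"rotation":[0,0,0],"hand":0}]'
python3 -m pendant '[{"dp":[0,0,1],"rotation":[0,0,0],"hand":0},{"dp":[0,0,1],"rotation":[0,0,0],"hand":0},{"dp":[0,0,0],"rotation":[0,0,0],"hand":0}]'
```

```text
time_s: 15.57
tool_pos: [0.4806, 0.1384, 0.1456]
tool_rot: [180.0, -0.0, 83.5]
force: [-1.0, 0.2, 6.1]
gripper_width: 0.0103
gripper_force: 83.1
time_s: 15.82
tool_pos: [0.4806, 0.1384, 0.1438]
tool_rot: [-180.0, -0.0, 83.5]
force: [-0.3, 0.2, 7.1]
gripper_width: 0.0105
gripper_force: 83.3
```

```bash
python3 -m pendant '[{"dp":[0,0,0.7],"rotation":[0,0,0],"hand":0},{"dp":[0,0,0.7],"rotation":[0,0,0],"hand":0},{"dp":[0,0,0],"rotation":[0,0,0],"hand":0}]'
python3 -m pendant '[{"dp":[0,0,0.5],"rotation":[0,0,0],"hand":0},{"dp":[0,0,0],"rotation":[0,0,0],"hand":0}]'
```

```text
time_s: 16.07
tool_pos: [0.4808, 0.1384, 0.1428]
tool_rot: [180.0, -0.0, 83.5]
force: [-1.8, 0.3, 10.3]
gripper_width: 0.0105
gripper_force: 83.5
time_s: 16.23
tool_pos: [0.4809, 0.1384, 0.1428]
tool_rot: [-180.0, -0.0, 83.6]
force: [-3.1, -0.0, 12.6]
gripper_width: 0.0108
gripper_force: 84.1
```

The tool has stopped at 0.1428 m and the force is climbing past 9 N, so the foot is at its stop. I'll let it settle and check.

```bash
python3 -m pendant '[{"dp":[0,0,0.4],"rotation":[0,0,0],"hand":0},{"dp":[0,0,0],"rotation":[0,0,0],"hand":0},{"dp":[0,0,0],"rotation":[0,0,0],"hand":0},{"dp":[0,0,0],"rotation":[0,0,0],"hand":0},{"dp":[0,0,0],"rotation":[0,0,0],"hand":0},{"dp":[0,0,0],"rotation":[0,0,0],"hand":0}]'
python3 - <<'E'
from h import *
for n in("scene","wrist"):
  T,im=snap(n,n+"6.png")
  for t in("clip","holder_wide"):
    print(n,t,[(w(T,d["xyz"]).round(4),round(d["confidence"],2)) for d in manip.place_of(n,t)][:2])
im=cv2.resize(cv2.imread("pics/scene6.png")[180:320,140:300],(480,420))
wr=cv2.resize(cv2.imread("pics/wrist6.png")[140:440,260:500],(320,400)); wr=cv2.copyMakeBorder(wr,0,20,0,0,0)
cv2.imwrite("pics/c6.png",np.hstack([im,wr]))
E
```

```text
time_s: 16.73
tool_pos: [0.481, 0.1384, 0.1428]
tool_rot: [180.0, -0.0, 83.5]
force: [-3.9, 0.5, 14.6]
gripper_width: 0.0107
gripper_force: 84.5
scene clip [(array([0.4809, 0.1425, 0.0576]), 0.97)]
scene holder_wide [(array([0.4847, 0.1361, 0.0507]), 0.61)]
wrist clip [(array([0.4818, 0.137 , 0.0474]), 0.85), (array([0.4861, 0.153 , 0.0702]), 0.31)]
wrist holder_wide [(array([0.4779, 0.136 , 0.058 ]), 0.58)]
```

View pics/c6.png

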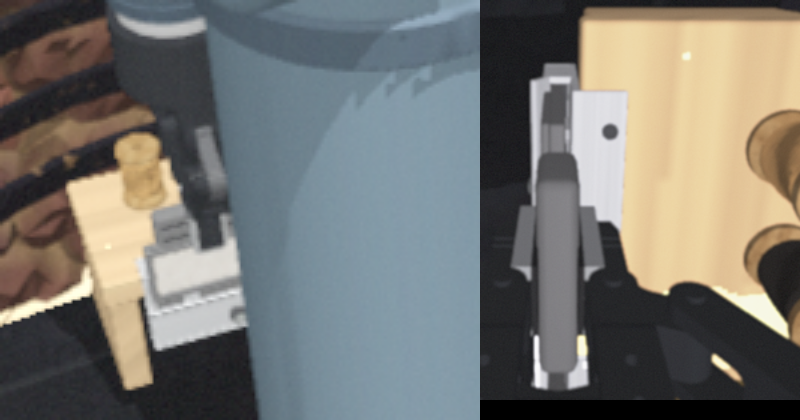

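The tongue is fully in the clip with the card outward (left crop ~(190,270)), the holder is upright, and the stock is in place. It is held at a steady 14.6 N against the stop, so I'm handing in.

```bash
python3 -c "
from rig import manip
print(manip.finish_job())"
```

```text
the job is handed in; nothing more can be done
None
```

The wide holder is in the empty left-hand clip with its card outward, held upright and pressed to the spring's stop at about 15 N, and I handed the job in at about 17 s. The shelf stock showed in place in the last pictures, and nothing touched the narrow spare. The hand-in gave no verdict.

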